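# Put the vacuum on the filter funnel

## Task

On the three-place vacuum manifold, put the suction on the filter funnel alone: with a fingertip, push shut the valve lever that was left open at an empty station, and push the lever of the funnel's station fully open, each right round to its stop. The third valve stays shut. Only push, do not pinch the levers, and do not lift or knock the funnel or anything else standing about.

Things in the scene. Friction and masses are not known exactly. Their poses are not given: they have to be found in the camera images.
- funnel_valve (a joint): Quarter-turn valve of the station that carries the funnel: lever angle, 0 = shut (lever across the branch pipe, pointing to the manifold's +y, left seen from the robot), 1.571 = fully open (lever along the branch pipe, pointing to the manifold's -x, towards the robot). Opens counter-clockwise seen from above; hard stop at each end; stays where left (friction, about 4 N at the grip).
- funnel_pivot (a point): Point on the vertical stem axis of the valve of the station that carries the filter funnel, at half the height of its lever, 103 mm above the bench; fixed to the station, axes as the manifold's.
- funnel_handle (a point): Middle of that lever's black grip, 60 mm from the stem axis, 103 mm above the bench; the point's +y points outward along the lever. The lever is straight and level, 92 mm long from the stem axis: steel bar 6 mm thick, 20 mm tall (93 to 113 mm up); with its grip halves 18 mm thick from 32 to 88 mm out. At least 15 mm free beneath.
- open_valve (a joint): Quarter-turn valve of the bare station whose valve was left open: lever angle, 0 = shut (lever across the branch pipe, pointing to the manifold's +y, left seen from the robot), 1.571 = fully open (lever along the branch pipe, pointing to the manifold's -x, towards the robot). Opens counter-clockwise seen from above; hard stop at each end; stays where left (friction, about 4 N at the grip).
- open_pivot (a point): Point on the vertical stem axis of the valve of the bare station whose valve was left open, at half the height of its lever, 103 mm above the bench; fixed to the station, axes as the manifold's.
- open_handle (a point): Middle of that lever's black grip, 60 mm from the stem axis, 103 mm above the bench; the point's +y points outward along the lever. The lever is straight and level, 92 mm long from the stem axis: steel bar 6 mm thick, 20 mm tall (93 to 113 mm up); with its grip halves 18 mm thick from 32 to 88 mm out. At least 15 mm free beneath.
- shut_valve (a joint): Quarter-turn valve of the third station, bare, already shut: lever angle, 0 = shut (lever across the branch pipe, pointing to the manifold's +y, left seen from the robot), 1.571 = fully open (lever along the branch pipe, pointing to the manifold's -x, towards the robot). Opens counter-clockwise seen from above; hard stop at each end; stays where left (friction, about 4 N at the grip).
- shut_pivot (a point): Point on the vertical stem axis of the valve of the other bare station, whose valve is already shut, at half the height of its lever, 103 mm above the bench; fixed to the station, axes as the manifold's.
- shut_handle (a point): Middle of that lever's black grip, 60 mm from the stem axis, 103 mm above the bench; the point's +y points outward along the lever. The lever is straight and level, 92 mm long from the stem axis: steel bar 6 mm thick, 20 mm tall (93 to 113 mm up); with its grip halves 18 mm thick from 32 to 88 mm out. At least 15 mm free beneath.
- manifold: Fixed stainless manifold: header pipe 38 mm thick along y, from y = -250 to 295 mm, axis 55 mm up. Origin on the bench under the header, in line with the middle station; +x away from the robot, +y left. Stations branch to +x at y = -150, 0, 150 mm, in any order: 16 mm branch pipe 55 mm up, valve stem axis at x = 100 mm, 66 mm filter seat, 115 mm up, at x = 265 mm. Gauge on the left end, 112 mm up.
- funnel: Lidded stainless filter funnel, 76 mm across and 126 mm tall, standing loose on its station's seat; origin at the centre of its foot, 115 mm above the bench; 165 mm behind its valve's stem.
- petri_dish: Clear dish 55 mm across, 15 mm tall, on the bench between the middle and left-hand branch pipes. Loose bystander, origin at the centre of its underside.
- weighing_bottle: Small stoppered glass 40 mm across, 51 mm tall, on the bench between the middle and right-hand branch pipes. Loose bystander, origin at the centre of its underside.
- membrane_box: Flat white box 64 x 64 x 23 mm, on the bench between the right-hand branch pipe and the trap bottle. Loose bystander, origin at the centre of its underside.
- beaker: Glass beaker 42 mm across, 58 mm tall, on the bench between the middle and right-hand valves, lower than the levers. Loose bystander, origin at the centre of its underside.
- reagent_a: Amber bottle 81 mm across, 156 mm tall, left of the manifold. Loose bystander, origin at the centre of its underside.
- reagent_b: Second such amber bottle, further left. Loose bystander, origin at the centre of its underside.
- wash_bottle: White wash bottle 64 mm across, 178 mm tall with its spout, left of the manifold. Loose bystander, origin at the centre of its underside.
- trap: Amber trap bottle of the vacuum line, 72 mm across, 160 mm tall, fixed to the right of the manifold, 170 mm behind its header; origin at the centre of its underside. A thin hose runs to it from the header's right end, rising to 215 mm, and on to a grey pump, 170 x 100 x 150 mm, 143 mm further right.

How it is judged:
By the outcome, as a careful person would: the job done as asked, in the order asked, and still so for the second after the job is handed in, with the robot touching nothing.
It also fails if it takes over 54 s, if anything falls off the work surface, if the arm or the gripper's body presses on something with over 40 N, if the wrist force passes 120 N, or if a joint passes its speed limit or range.

## Robot

A 6-joint arm with a two-finger parallel gripper is mounted at the origin on the work surface. World frame = base frame: x ahead of the robot, y to its left, z up, the work surface at z = 0. Lengths are in m, angles in rad, forces in N, time in s.
With the tool pointing down it reaches from about 0.3 to 1 m from the base axis. Payload 5.1 kg.
Tool frame: the origin (TCP) lies on the centre line of the jaws, within the pads' length; the fingertips stand 19 mm ahead of it and the grasp point (between the pads) is the TCP; z points along the fingers, x is the direction in which the jaws open and shut, and the axes are right-handed (so a half turn about z gives the same grasp; the last joint's range is limited). The gripper opens to 95 mm and grips with 3 to 60 N. Pads are 20 mm wide; open, the fingers measure 119 mm over their backs; the gripper's body (75 mm by 180 mm) begins 59 mm behind the grasp point.
Start: joints at [-1.237, 0.124, 1.65, -0, 1.367, -0.083], TCP at [0.263, -0.594, 0.201] pointing down, gripper open.
Joint ranges: [-2.61, 2.61], [-1.02, 2.33], [0.03, 2.71], [-1.35, 4.49], [0.32, 2.68], [-2.91, 2.91]. Speed limits (rad/s): [2.57, 2.57, 3.14, 3.14, 3.14, 3.14].

## Interface

Orientations are given as a unit quaternion [x, y, z, w].
In Python, from bench import arm gives the robot as it stands.
- The arm moves only by the tool servo_tool, never from a script. Its argument "targets" is a list of rows, each an object with "travel": the shift along the world's x, y, z in cm, a list of three; "turn": the turn, a rotation vector about the world's x, y, z in degrees, a list of three. A call has 1 to 5 rows; each row is the pose to reach, as a shift and turn from the pose commanded when the call began; what a row does not reach only later rows make up. A row lasts 1/12 s, in which the tool goes at most 41.7 mm and 7.16 degrees, less where a joint would pass 70% of its speed; a pose out of reach is approached as far as the arm can. A call with a gripper value outside its range is refused whole. "jaw" is the opening, from 0 (shut) to 1 (fully open), set as the call begins (left out, the last holds). The fingers move at their own pace and stop on an object; "grip_force" is the grip in N (left out, the last holds). Time passes only in rows, so rows that repeat a pose let the fingers close. It gives the time, the measured TCP pose, the force and the opening at its end, in the units of the state.
- arm.read_state(): the state, without advancing time (a new reading comes with each control period).
- arm.get_image(name): name is "scene" or "top" or "wrist"; returns a dict with "image" (384x512x3 uint8, red, green, blue), "z_map" (384x512 float32, m along the optical axis (not along the pixel's ray), 0 where there is no reading), "fx", "fy", "cx", "cy" (pixels), "xyz" and "rotation" of the camera in the world. Camera axes: x right, y down, z forward; pixel columns grow to the right and rows downward; lengths in m; the calibration is good to about 2 mm. A picture is of the moment at which its call begins.
- arm.close_job(): hands the job in, once; it reports no verdict.
The state is a dict: "t": time; "q": joint angles; "joint_vel": joint speeds; "tau": joint torques, N m; "position": TCP position; "orientation": TCP orientation; "force": force on the tool from outside, world axes, zero at the start; "ft_torque": the same for the moment, N m; "grip_width": finger opening in m.
Only numpy, scipy, OpenCV 4.12 (cv2) and the standard library are available. Lean on these libraries where they do the work, as an engineer would, in place of code of your own. Each camera call takes 0.05 s, during which the arm holds its last target.

## Working session

There is one attempt and no reset: what is moved stays moved. The work goes in short steps, Python scripts to look and compute and a tool call to move; the robot and the scene stay as the last step left them, time stands still between calls to the robot, and variables do not carry over. Pictures are saved under pics/ and viewed, and the job is handed in when it is done.

Besides the shell and the picture viewer there is one more tool, called after "Call:" as name(argument=value, ...) on one line, values as JSON. servo_tool: Moves the arm, as the interface text tells. Its arguments: {"type":"object","properties":{"targets":{"type":"array","items":{"type":"object","properties":{"travel":{"type":"array","items":{"type":"number"}},"turn":{"type":"array","items":{"type":"number"}}}}},"jaw":{"type":"number"},"grip_force":{"type":"number"}},"required":["targets"]}

```bash
mkdir -p pics; cat > h.py <<'E'
import numpy as np,cv2,pickle
from bench import arm
def snap(n,f):
    d=arm.get_image(n); pickle.dump(d,open(f'pics/{f}.pkl','wb')); cv2.imwrite(f'pics/{f}.png',d['image'][:,:,::-1]); return d
def load(f): return pickle.load(open(f'pics/{f}.pkl','rb'))
def R(d):
    r=np.array(d['rotation'],float)
    if r.size==4:
        from scipy.spatial.transform import Rotation; r=Rotation.from_quat(r).as_matrix()
    return r.reshape(3,3)
def pt(d,u,v,z=None):
    z=d['z_map'][int(v),int(u)] if z is None else z
    return R(d)@(np.array([(u-d['cx'])/d['fx'],(v-d['cy'])/d['fy'],1])*z)+np.array(d['xyz'])
def atH(d,u,v,h):
    r=R(d)@np.array([(u-d['cx'])/d['fx'],(v-d['cy'])/d['fy'],1]); o=np.array(d['xyz']); return o+r*(h-o[2])/r[2]
def proj(d,p):
    c=R(d).T@(np.array(p)-np.array(d['xyz'])); return d['fx']*c[0]/c[2]+d['cx'],d['fy']*c[1]/c[2]+d['cy']
def cloud(d):
    v,u=np.mgrid[:384,:512]; z=d['z_map']; p=np.stack([(u-d['cx'])/d['fx']*z,(v-d['cy'])/d['fy']*z,z],-1)@R(d).T+np.array(d['xyz']); p[z==0]=np.nan; return p
def crop(f,u0,v0,u1,v1,s,out):
    im=cv2.imread(f'pics/{f}.png')[v0:v1,u0:u1]; cv2.imwrite(f'pics/{out}.png',cv2.resize(im,None,fx=s,fy=s,interpolation=cv2.INTER_CUBIC))
E
python3 - <<'E'
from h import *
for n in ['scene','top']:
    d=snap(n,n+'0'); print(n,d['xyz'],d['rotation'],d['fx'])
print(arm.read_state())
E
```

```text
scene [ 1.33155043 -0.21963854  0.79384726] [ 0.75361903  0.50680636 -0.23444875 -0.3467556 ] 396.0796013762102
top [0.44434852 0.08966703 1.54676666] [-0.70424578  0.70868769 -0.03483238  0.02421459] 499.5839900719096
{'t': 0.1, 'q': array([-1.23658977e+00,  1.24417394e-01,  1.65153549e+00, -3.48704984e-05,
        1.36750406e+00, -8.26276806e-02]), 'joint_vel': array([ 2.17139493e-04, -2.73576012e-04, -9.63270182e-04,  6.12315117e-05,
        1.80591061e-03,  7.83604978e-04]), 'tau': array([ 5.77708706e-04, -4.18879223e+01, -3.61097610e+01,  7.76618673e-02,
        4.61204164e-02, -5.94627545e-05]), 'position': array([ 0.26291102, -0.59378998,  0.19982571]), 'orientation': array([ 8.38114859e-01, -5.45493001e-01, -7.47071932e-04, -5.57733017e-04]), 'force': array([ 0.36099257, -0.46350223,  0.34088199]), 'ft_torque': array([-0.02301694, -0.00732965, -0.00970857]), 'grip_width': 0.09522576962846215}
```

View pics/scene0.png

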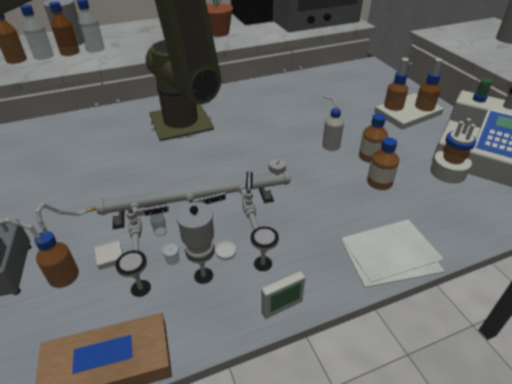

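View pics/top0.png

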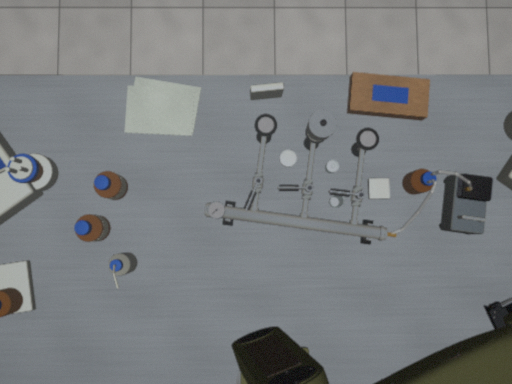

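```bash
python3 - <<'E'
from h import *
crop('top0',200,100,400,250,4,'c1')
crop('scene0',90,160,310,310,3.6,'c2')
d=load('top0');c=cloud(d)
for n,(u,v) in dict(seatL=(266,125),fun=(320,127),seatR=(368,138),headL=(232,211),headR=(375,230),levM=(290,187),levR=(340,191)).items(): print(n,c[v,u].round(4))
E
```

```text
seatL [0.7593 0.0251 0.1146]
fun [ 0.729  -0.1152  0.2252]
seatR [ 0.7191 -0.271   0.1182]
headL [0.5114 0.1259 0.0733]
headR [ 0.4526 -0.2953  0.0754]
levM [ 0.5782 -0.043   0.1089]
levR [ 0.5649 -0.1858  0.1194]
```

View pics/c1.png

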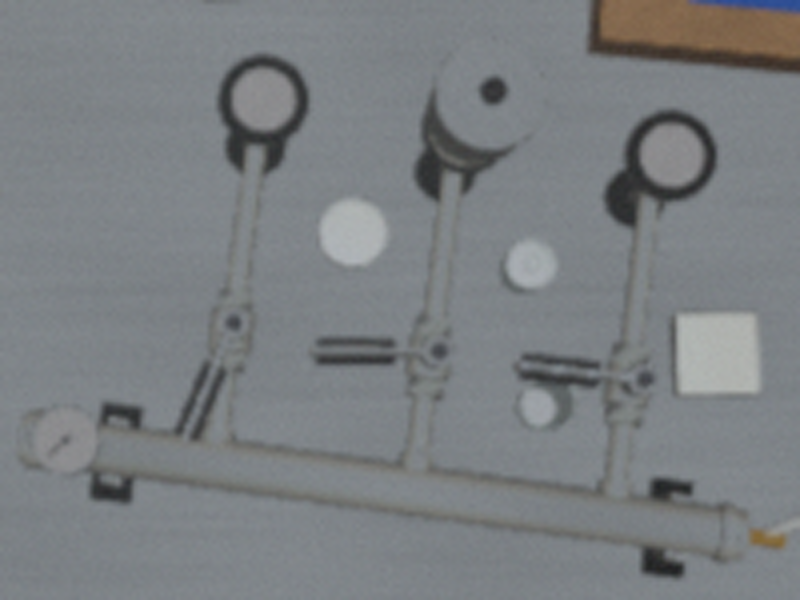

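View pics/c2.png

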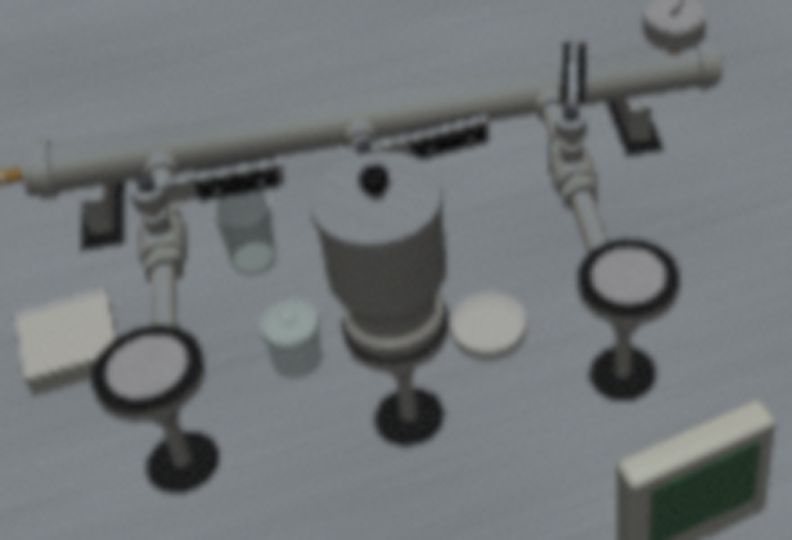

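```bash
python3 - <<'E'
from h import *
d=load('top0')
P={k:atH(d,200+(u)/4-.375,100+v/4-.375,h) for k,(u,v,h) in dict(stL=(233,322,.117),stM=(439,351,.117),stR=(644,379,.117),tipL=(187,434,.113),tipM=(315,351,.113),tipR=(519,362,.113),seatL=(263,99,.115),seatR=(671,155,.115),beak=(540,407,.058)).items()}
for k in P: print(k,P[k].round(4))
ey=(P['stL']-P['stR'])[:2]; print(np.linalg.norm(ey)); ey/=np.linalg.norm(ey); ex=np.array([ey[1],-ey[0]])
print('ex',ex,'ey',ey)
for s in 'LMR':
    v=(P['tip'+s]-P['st'+s])[:2]; print(s,np.linalg.norm(v),np.degrees(np.arctan2(-v@ex,v@ey)))
for s in 'LR':
    v=(P['seat'+s]-P['st'+s])[:2];print(v@ex,v@ey)
c=cloud(d); 
for u,v in[(258,181),(310,188),(361,195),(309,188)]:print(c[v-1:v+2,u-1:u+2,2].round(3).tolist())
s=load('scene0')
O=P['stM'][:2]-.1*ex
print('stem scene proj',[proj(s,P['st'+k]) for k in 'LMR'])
E
```

```text
stL [0.5978 0.0501 0.117 ]
stM [ 0.5761 -0.0981  0.117 ]
stR [ 0.555  -0.2457  0.117 ]
tipL [0.5176 0.0836 0.113 ]
tipM [ 0.5769 -0.009   0.113 ]
tipR [ 0.5681 -0.1564  0.113 ]
seatL [0.7611 0.0269 0.115 ]
seatR [ 0.7186 -0.27    0.115 ]
beak [ 0.539  -0.1809  0.058 ]
0.29879594044354935
ex [ 0.9896668  -0.14338627] ey [0.14338627 0.9896668 ]
L 0.08698680944790523 75.54539702825271
M 0.08906692813590383 7.6877903019253635
R 0.09025651842050132 -0.12657069054470538
0.1648747192808006 0.0004644180349190731
0.16541040302874616 -0.0005957422683796768
[[0.12, 0.112, nan], [0.11, 0.115, 0.117], [0.118, 0.107, 0.107]]
[[0.119, 0.12, 0.117], [0.116, 0.116, 0.114], [0.113, 0.107, 0.11]]
[[0.117, 0.113, 0.12], [0.117, 0.115, 0.119], [0.114, 0.108, 0.106]]
[[0.116, 0.119, 0.12], [0.121, 0.116, 0.116], [0.109, 0.113, 0.107]]
stem scene proj [(np.float64(248.105544354742), np.float64(189.8529340579439)), (np.float64(190.62496633868625), np.float64(199.1020527383048)), (np.float64(130.28657505455766), np.float64(208.97821590084897))]
```

```bash
cat > plan.py <<'E'
import numpy as np
ex=np.array([.98967,-.14339]);ey=np.array([.14339,.98967])
piv=dict(L=np.array([.5976,.0501]),M=np.array([.5762,-.0980]),R=np.array([.5551,-.2457]))
def fc(s,th,r,extra,sgn):
    t=np.radians(th);u=-np.sin(t)*ex+np.cos(t)*ey;n=-np.cos(t)*ex-np.sin(t)*ey
    off=9+12*abs(np.sin(t))+10*abs(np.cos(t))
    return piv[s]+(r*u+sgn*(off+extra)*n)/1000
# L: finger on +n side (pushes -theta)
E
python3 - <<'E'
from plan import *
for th in [75,65,50,40,30,20,10,5,0,-2]: print('L',th,fc('L',th,62,0,1).round(4))
print('Lstart',fc('L',75.5,62,10,1))
for th in [8,15,25,35,45,55,65,75,85,90,92]: print('M',th,fc('M',th,62,0,-1).round(4))
print('Mstart',fc('M',8,62,10,-1))
from h import *
d=snap('wrist','w0'); s=arm.read_state(); from scipy.spatial.transform import Rotation as Q
r=Q.from_quat(s['orientation']).as_matrix(); print('cam in tool',r.T@(np.array(d['xyz'])-s['position']))
E
```

```text
L 75 [0.5315 0.0533]
L 65 [0.5325 0.0639]
L 50 [0.5379 0.08  ]
L 40 [0.5442 0.09  ]
L 30 [0.5526 0.0989]
L 20 [0.5629 0.1062]
L 10 [0.5748 0.1114]
L 5 [0.5811 0.1131]
L 0 [0.5877 0.1142]
L -2 [0.5895 0.1146]
Lstart [0.52761549 0.04352402]
M 8 [ 0.597  -0.0361]
M 15 [ 0.5905 -0.0339]
M 25 [ 0.5805 -0.032 ]
M 35 [ 0.5698 -0.0318]
M 45 [ 0.5588 -0.0336]
M 55 [ 0.5479 -0.0376]
M 65 [ 0.5376 -0.0439]
M 75 [ 0.5284 -0.0522]
M 85 [ 0.5208 -0.0626]
M 90 [ 0.5179 -0.0683]
M 92 [ 0.5169 -0.07  ]
Mstart [ 0.60703666 -0.03613055]
cam in tool [-0.00039602 -0.08382708 -0.18284649]
```

Call:
servo_tool(targets=[{"travel": [0,0,4],"turn": [0,0,-6]},{"travel": [0,2,8],"turn": [0,0,-12]},{"travel": [1,6,10],"turn": [0,0,-18]},{"travel": [3,10,10],"turn": [0,0,-24]},{"travel": [5,14,10],"turn": [0,0,-30]}], jaw=0, grip_force=20)

```text
t: 0.57
position: [0.3081, -0.4647, 0.3035]
orientation: [-0.666, 0.746, -0.002, -0.0]
force: [1.4, -0.3, 0.0]
grip_width: 0.0672
```

Call:
servo_tool(targets=[{"travel": [1,4,0],"turn": [0,0,-2.2]},{"travel": [2,8,0],"turn": [0,0,-2.2]},{"travel": [3,12,0],"turn": [0,0,-2.2]},{"travel": [4,16,0],"turn": [0,0,-2.2]},{"travel": [5,20,0],"turn": [0,0,-2.2]}])

```text
t: 0.98
position: [0.3577, -0.263, 0.3005]
orientation: [-0.654, 0.757, 0.0, 0.0]
force: [1.0, 0.2, 0.0]
grip_width: 0.0339
```

Call:
servo_tool(targets=[{"travel": [2,3.5,0],"turn": [0,0,0]},{"travel": [4,7,0],"turn": [0,0,0]},{"travel": [6,11,0],"turn": [0,0,0]},{"travel": [8,14.5,0],"turn": [0,0,0]},{"travel": [10,18,0],"turn": [0,0,0]}])

```text
t: 1.4
position: [0.458, -0.0832, 0.3008]
orientation: [-0.654, 0.757, -0.0, 0.0]
force: [1.4, -0.9, -0.1]
grip_width: 0.0024
```

Call:
servo_tool(targets=[{"travel": [2,3.5,0],"turn": [0,0,0]},{"travel": [4,7,0],"turn": [0,0,0]},{"travel": [5,9,0],"turn": [0,0,0]},{"travel": [6,11,0],"turn": [0,0,0]},{"travel": [6,11,0],"turn": [0,0,0]}])

```text
t: 1.82
position: [0.5184, 0.0279, 0.3]
orientation: [-0.656, 0.755, 0.001, 0.0]
force: [-0.1, -1.1, 0.2]
grip_width: 0.0006
```

```bash
python3 - <<'E'
from h import *
d=snap('wrist','w1'); s=arm.read_state(); print(s['position'],s['orientation'],s['q'],s['t'])
from plan import *
for k in 'LM': print(k,proj(d,[*piv[k],.117]))
print(proj(d,[*fc('L',75.5,90-0,-9-12,1),.113]))
x,y=s['orientation'][:2]; print(np.degrees(np.arctan2(2*x*y,x*x-y*y)))
E
```

```text
[0.51779887 0.02623132 0.30012499] [-6.55183495e-01  7.55469413e-01  4.92644145e-04 -5.58752733e-04] [-5.29120390e-02 -2.12796885e-01  1.81135960e+00 -6.66468607e-05
  1.54451828e+00  1.65983097e+00] 1.8667
L (np.float64(218.5498984814445), np.float64(94.8611015246017))
M (np.float64(364.1055245095696), np.float64(95.30826429082892))
(np.float64(202.4633113303409), np.float64(176.42375141161256))
-98.1328425151093
```

View pics/w1.png

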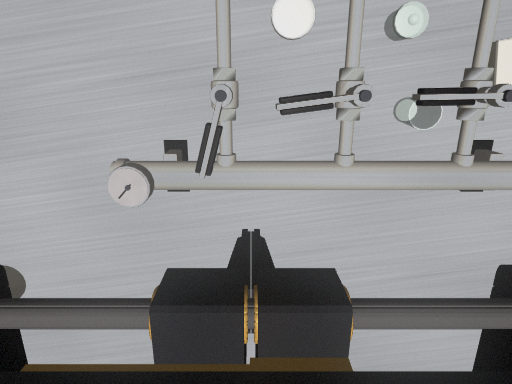

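Call:
servo_tool(targets=[{"travel": [0.9,1.4,-4],"turn": [0,0,0]},{"travel": [0.9,1.4,-8],"turn": [0,0,0]},{"travel": [0.9,1.4,-12],"turn": [0,0,0]},{"travel": [0.9,1.4,-15],"turn": [0,0,0]},{"travel": [0.9,1.4,-15],"turn": [0,0,0]}])

```text
t: 2.28
position: [0.5209, 0.0379, 0.1426]
orientation: [-0.654, 0.757, 0.005, -0.005]
force: [-1.6, 0.1, 0.1]
grip_width: 0.0003
```

```bash
python3 - <<'E'
from h import *
d=snap('wrist','w2'); s=arm.read_state(); print(s['position'],s['force'])
snap('scene','s2'); crop('scene0',0,0,1,1,1,'x'); crop('s2',180,90,340,210,5,'s2c')
E
```

```text
[0.52338686 0.03787561 0.14683388] [-0.55386432  0.5178855  -0.15128586]
```

View pics/w2.png

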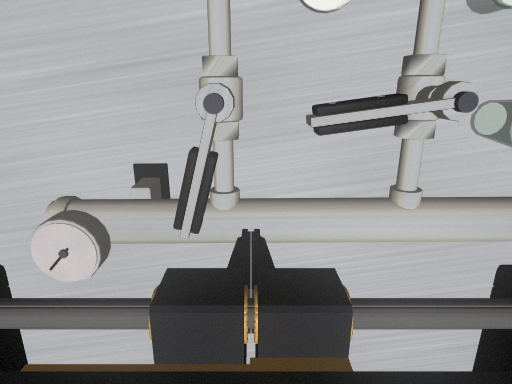

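View pics/s2c.png

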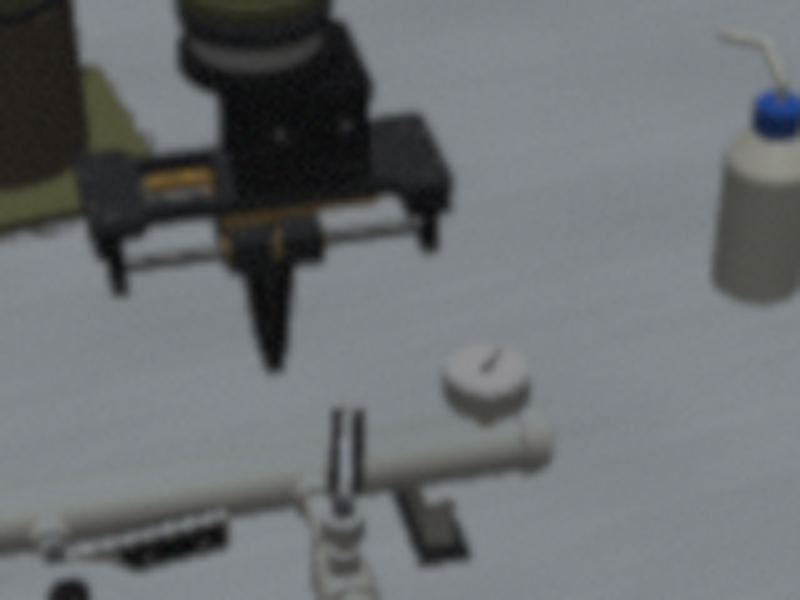

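Call:
servo_tool(targets=[{"travel": [0,0,-2],"turn": [0,0,0]},{"travel": [0,0,-4],"turn": [0,0,0]},{"travel": [0,0,-4.2],"turn": [0,0,0]},{"travel": [0,0,-4.2],"turn": [0,0,0]},{"travel": [0,0,-4.2],"turn": [0,0,0]}])

```text
t: 2.8
position: [0.5284, 0.0384, 0.1117]
orientation: [-0.654, 0.757, -0.001, 0.002]
force: [0.3, 0.3, 1.4]
grip_width: 0.0006
```

```bash
python3 - <<'E'
from h import *
d=snap('wrist','w3'); s=arm.read_state(); print(s['position'],s['force'],s['ft_torque'])
E
```

```text
[0.52853418 0.0385048  0.11180549] [-0.28907902 -0.71038173  0.12691211] [ 0.04939116 -0.04275629 -0.0058504 ]
```

View pics/w3.png

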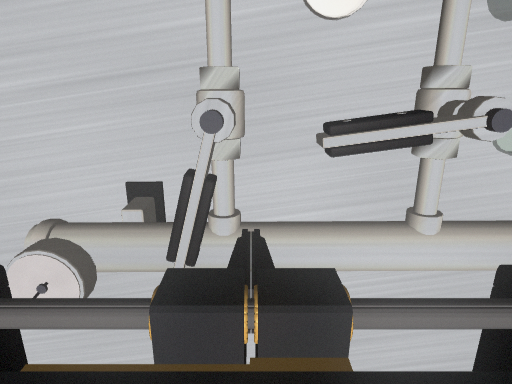

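Call:
servo_tool(targets=[{"travel": [0.1,0.7,0],"turn": [0,0,0]},{"travel": [0.3,1.5,0],"turn": [0,0,0]},{"travel": [0.4,2.2,0],"turn": [0,0,0]},{"travel": [0.6,3.0,0],"turn": [0,0,0]},{"travel": [0.9,3.7,0],"turn": [0,0,0]}])

```text
t: 3.27
position: [0.5358, 0.0769, 0.109]
orientation: [-0.654, 0.756, 0.0, 0.0]
force: [0.9, 0.3, 0.1]
grip_width: 0.0005
```

Call:
servo_tool(targets=[{"travel": [0.2,0.7,0],"turn": [0,0,0]},{"travel": [0.6,1.4,0],"turn": [0,0,0]},{"travel": [1.1,1.9,0],"turn": [0,0,0]},{"travel": [1.6,2.4,0],"turn": [0,0,0]},{"travel": [1.6,2.4,0],"turn": [0,0,0]}])

```text
t: 3.68
position: [0.5527, 0.1006, 0.1089]
orientation: [-0.654, 0.756, -0.0, 0.0]
force: [0.1, 0.3, 0.2]
grip_width: 0.0006
```

```bash
python3 - <<'E'
from h import *
d=snap('wrist','w4'); s=arm.read_state(); print(s['position'],s['force'],s['ft_torque'])
E
```

```text
[0.5521804  0.10008565 0.10875634] [-0.09420363 -0.53843151 -0.16045694] [0.07332097 0.03398098 0.03419565]
```

View pics/w4.png

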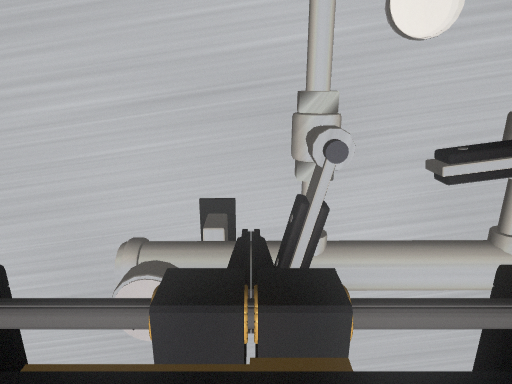

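```bash
python3 - <<'E'
from h import *
from plan import *
d=load('w4')
p=np.array([.5522,.1001])
print('tip',proj(d,[*p,.09]),proj(d,[*p,.109]))
print('stem',proj(d,[*piv['L'],.117]))
for th in (75,60,45,30):
  t=np.radians(th);u=-np.sin(t)*ex+np.cos(t)*ey
  print(th,proj(d,[*(piv['L']+.088*u),.113]),proj(d,[*(piv['L']+.032*u),.113]))
snap('scene','s4'); crop('s4',180,90,340,210,5,'s4c')
snap('top','t4'); crop('t4',200,100,400,250,4,'t4c')
E
```

```text
tip (np.float64(251.33188423460572), np.float64(224.97514579380368)) (np.float64(251.3882042511083), np.float64(237.5365307851904))
stem (np.float64(334.7679183394972), np.float64(151.53032661038543))
75 (np.float64(284.9762806176495), np.float64(290.4901436550199)) (np.float64(314.0445650190447), np.float64(205.52662624897138))
60 (np.float64(249.6508586527464), np.float64(277.5970676227564)) (np.float64(300.36005409739926), np.float64(200.05205837784249))
45 (np.float64(218.27426918766255), np.float64(256.3919246852772)) (np.float64(288.63907119396123), np.float64(191.22805310315906))
30 (np.float64(192.63162208102153), np.float64(227.39007187365536)) (np.float64(279.6419237951178), np.float64(179.51152258186806))
```

View pics/s4c.png

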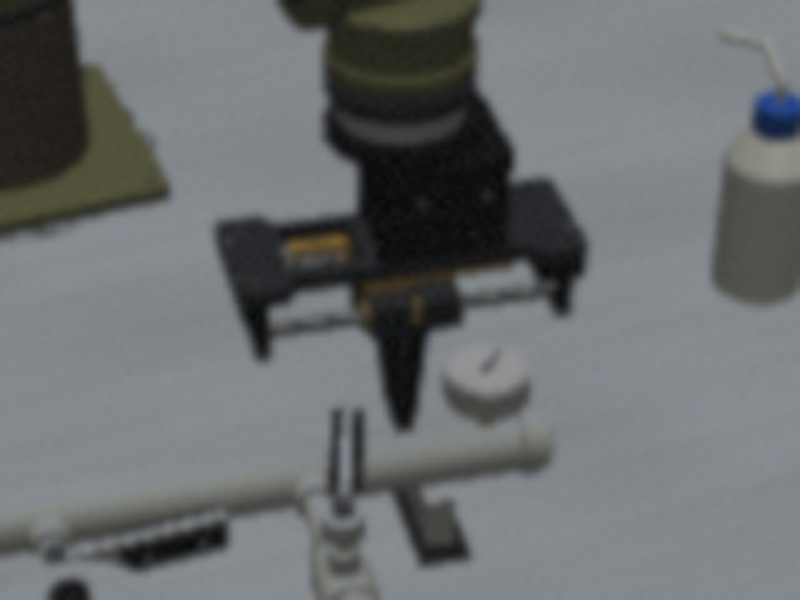

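View pics/t4c.png

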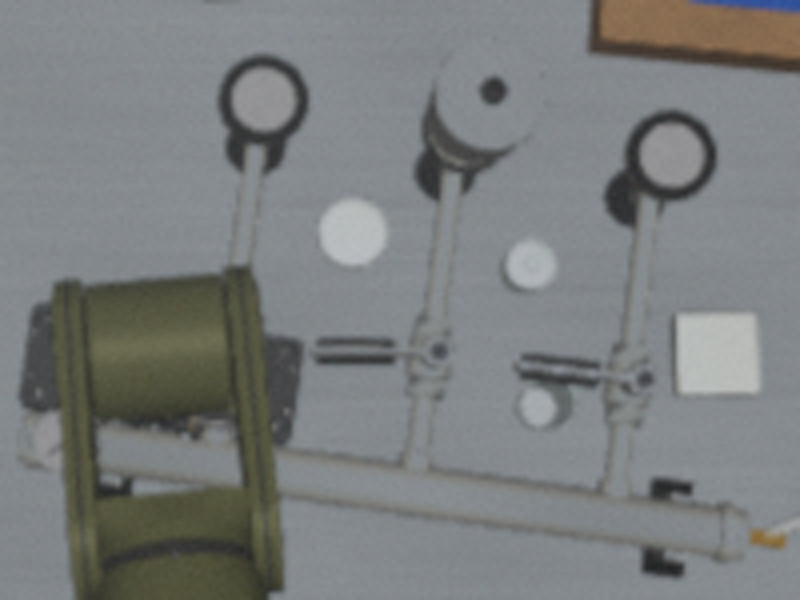

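```bash
python3 - <<'E'
from h import *
from plan import *
s=load('s4')
for h in (.09,.1,.11,.13): print(h,proj(s,[.5522,.1001,h]))
print(arm.read_state()['position'])
t=np.radians(75);u=-np.sin(t)*ex+np.cos(t)*ey
for h in (.093,.103,.113): print(proj(s,[*(piv['L']+.09*u),h]),proj(s,[*piv['L'],h]))
c=cloud(s)
for (u,v) in [(248,175),(249,180),(247,185),(250,190)]: print(c[v,u].round(3), s['image'][v,u])
# finger cloud
for v in range(150,178,3): print(v,c[v,260].round(3))
E
```

```text
0.09 (np.float64(259.214049937821), np.float64(182.75970090763107))
0.1 (np.float64(259.2162900371986), np.float64(179.9740009794941))
0.11 (np.float64(259.2185569677048), np.float64(177.15493490975265))
0.13 (np.float64(259.22317327372224), np.float64(171.41427738820778))
[0.55166466 0.09961822 0.10865184]
(np.float64(249.45723111318145), np.float64(175.34613721314287)) (np.float64(248.2479390652265), np.float64(196.64003195408534))
(np.float64(249.4024027532552), np.float64(172.56776608477182)) (np.float64(248.18198257721258), np.float64(193.81204615257874))
(np.float64(249.3469296915233), np.float64(169.75672535100517)) (np.float64(248.1151993478502), np.float64(190.94861254502078))
[0.534 0.074 0.112] [94 96 99]
[0.555 0.069 0.112] [121 127 132]
[0.57  0.058 0.109] [69 71 72]
[0.598 0.055 0.115] [88 90 93]
150 [0.584 0.089 0.224]
153 [0.588 0.088 0.218]
156 [0.586 0.088 0.207]
159 [0.558 0.1   0.176]
162 [0.564 0.098 0.17 ]
165 [0.564 0.098 0.161]
168 [0.563 0.098 0.15 ]
171 [0.563 0.098 0.14 ]
174 [0.564 0.098 0.13 ]
177 [0.513 0.119 0.075]
```

```bash
python3 - <<'E'
from h import *
from plan import *
d=load('w3'); print([proj(d,[*piv[k],.117]) for k in 'LM'])
d=load('w4'); c=cloud(d)
for v in range(224,262,2): print(v,[ (c[v,u].round(3)).tolist() for u in (243,250,257,264)])
crop('w4',190,200,320,290,6,'w4c')
E
```

```text
[(np.float64(208.28332175235195), np.float64(121.25433647182102)), (np.float64(501.1016550790734), np.float64(120.74852389387208))]
224 [[0.517, 0.113, -0.001], [0.516, 0.106, -0.001], [0.515, 0.1, -0.0], [0.514, 0.094, -0.0]]
226 [[0.515, 0.113, -0.001], [0.514, 0.107, -0.002], [0.513, 0.1, -0.001], [0.512, 0.094, -0.001]]
228 [[0.513, 0.113, -0.0], [0.512, 0.107, -0.0], [0.511, 0.101, -0.001], [0.51, 0.094, -0.001]]
230 [[0.564, 0.103, 0.124], [0.51, 0.107, -0.001], [0.563, 0.096, 0.124], [0.508, 0.094, -0.001]]
232 [[0.564, 0.103, 0.127], [0.562, 0.1, 0.122], [0.563, 0.096, 0.127], [0.506, 0.095, -0.0]]
234 [[0.564, 0.103, 0.129], [0.562, 0.099, 0.126], [0.563, 0.096, 0.13], [0.504, 0.095, -0.001]]
236 [[0.564, 0.103, 0.132], [0.562, 0.099, 0.129], [0.563, 0.096, 0.131], [0.503, 0.095, 0.001]]
238 [[0.564, 0.103, 0.133], [0.561, 0.1, 0.129], [0.563, 0.096, 0.133], [0.562, 0.092, 0.132]]
240 [[0.564, 0.103, 0.136], [0.561, 0.1, 0.132], [0.563, 0.096, 0.136], [0.562, 0.092, 0.136]]
242 [[0.563, 0.103, 0.138], [0.562, 0.099, 0.136], [0.563, 0.096, 0.138], [0.562, 0.092, 0.139]]
244 [
[... 163 characters left out ...]
, [0.562, 0.093, 0.142]]
248 [[0.564, 0.103, 0.145], [0.562, 0.099, 0.142], [0.563, 0.096, 0.144], [0.562, 0.093, 0.145]]
250 [[0.564, 0.102, 0.148], [0.562, 0.099, 0.144], [0.563, 0.096, 0.148], [0.562, 0.093, 0.147]]
252 [[0.564, 0.102, 0.149], [0.562, 0.099, 0.147], [0.563, 0.096, 0.149], [0.562, 0.093, 0.149]]
254 [[0.564, 0.102, 0.152], [0.562, 0.099, 0.148], [0.563, 0.096, 0.15], [0.562, 0.093, 0.151]]
256 [[0.564, 0.102, 0.153], [0.562, 0.099, 0.151], [0.563, 0.096, 0.153], [0.563, 0.093, 0.154]]
258 [[0.563, 0.102, 0.154], [0.562, 0.099, 0.152], [0.563, 0.096, 0.155], [0.563, 0.093, 0.155]]
260 [[0.564, 0.102, 0.158], [0.561, 0.1, 0.152], [0.562, 0.096, 0.156], [0.562, 0.093, 0.157]]
```

View pics/w4c.png

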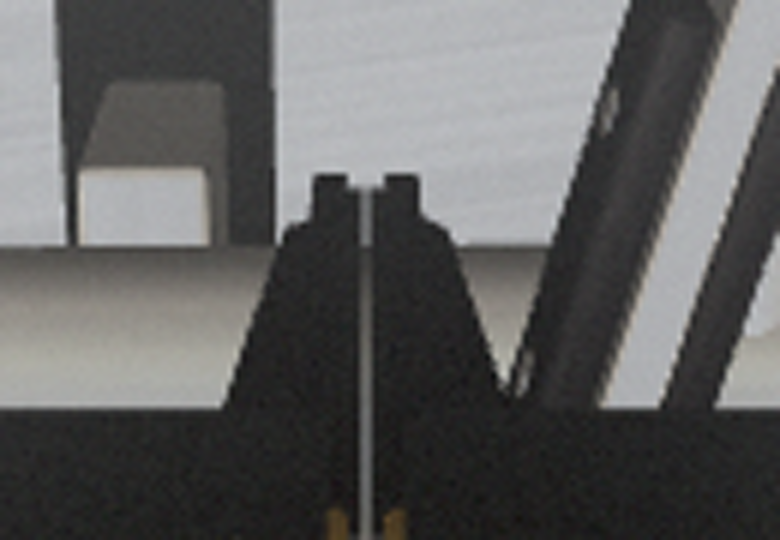

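```bash
python3 - <<'E'
from h import *
from plan import *
s=load('s4'); c=cloud(s)
O=piv['M']-.1*ex
p=c[90:190,200:320].reshape(-1,3); 
m=np.stack([(p[:,:2]-O)@ex,(p[:,:2]-O)@ey,p[:,2]],1)
ok=(m[:,2]>.13)&(m[:,0]>-.08)
m=m[ok]
for y in range(60,330,10):
    k=m[(m[:,1]>=y/1000)&(m[:,1]<(y+10)/1000)]
    if len(k): i=k[:,2].argmin(); print(y,k[i].round(3),len(k),'x',k[:,0].min().round(3),k[:,0].max().round(3))
print('finger man',[(np.array([.5517,.0996])-O)@ex,(np.array([.5517,.0996])-O)@ey])
d=load('w0');c=cloud(d);z=c[:,:,2]
print(d['xyz']); 
k=(z>.1)&(z<.3); 
vs=np.where(k.any(1))[0]; v=vs[0]; print(v,[(u,c[v,u].round(3).tolist()) for u in np.where(k[v])[0][::6]])
E
```

```text
100 [0.082 0.108 0.223] 69 x 0.017 0.086
110 [0.071 0.111 0.199] 118 x 0.015 0.085
120 [0.075 0.121 0.21 ] 88 x 0.014 0.085
130 [0.077 0.138 0.212] 74 x 0.021 0.081
140 [0.077 0.143 0.211] 113 x 0.022 0.101
150 [0.078 0.159 0.212] 158 x 0.022 0.101
160 [0.044 0.169 0.199] 272 x 0.021 0.088
170 [0.061 0.17  0.195] 348 x 0.025 0.087
180 [0.038 0.186 0.132] 347 x 0.033 0.087
190 [0.06  0.192 0.13 ] 332 x 0.051 0.088
200 [0.057 0.201 0.134] 269 x 0.057 0.087
210 [0.081 0.212 0.205] 231 x 0.061 0.086
220 [0.074 0.23  0.212] 166 x 0.044 0.085
230 [0.077 0.235 0.21 ] 142 x 0.024 0.085
240 [0.078 0.245 0.212] 65 x 0.019 0.082
250 [0.077 0.25  0.211] 66 x 0.024 0.084
260 [0.066 0.267 0.2  ] 113 x 0.016 0.086
270 [0.081 0.274 0.2  ] 92 x 0.015 0.085
280 [0.08  0.28  0.226] 15 x 0.017 0.081
finger man [np.float64(0.047419961099999956), np.float64(0.19204573700000002)]
[ 0.33953042 -0.55986862  0.38283194]
229 [(np.int64(154), [0.251, -0.542, 0.213]), (np.int64(342), [0.293, -0.634, 0.213])]
```

Call:
servo_tool(targets=[{"travel": [-0.5,-1.2,2],"turn": [0,0,0]},{"travel": [-1.2,-3,2],"turn": [0,0,0]},{"travel": [-2,-5,2],"turn": [0,0,0]},{"travel": [-2.4,-6,2],"turn": [0,0,0]},{"travel": [-2.4,-6,1],"turn": [0,0,0]}])

```text
t: 4.25
position: [0.5286, 0.038, 0.1206]
orientation: [-0.653, 0.757, -0.001, 0.001]
force: [0.5, -0.4, 0.5]
grip_width: 0.0005
```

Call:
servo_tool(targets=[{"travel": [0,0,-1],"turn": [0,0,0]},{"travel": [0,0,-2.5],"turn": [0,0,0]},{"travel": [0,0,-4],"turn": [0,0,0]},{"travel": [0,0,-4.1],"turn": [0,0,0]},{"travel": [0,0,-4.1],"turn": [0,0,0]}])

```text
t: 4.67
position: [0.5262, 0.0404, 0.0755]
orientation: [-0.654, 0.756, 0.002, -0.002]
force: [0.3, 0.7, 0.3]
grip_width: -0.0
```

```bash
python3 - <<'E'
from h import *
d=snap('wrist','w5'); s=arm.read_state(); print(s['position'],s['force'],s['t'])
c=cloud(d); print([c[v,245].round(3).tolist() for v in range(222,240,2)])
E
```

```text
[0.52725672 0.04030954 0.07688995] [-0.56542779 -0.41926017 -0.05893646] 4.7167
[[0.505, 0.048, -0.0], [0.503, 0.048, -0.0], [0.502, 0.049, -0.001], [0.5, 0.049, -0.001], [0.537, 0.042, 0.09], [0.538, 0.042, 0.093], [0.537, 0.042, 0.096], [0.538, 0.042, 0.099], [0.537, 0.042, 0.1]]
```

View pics/w5.png

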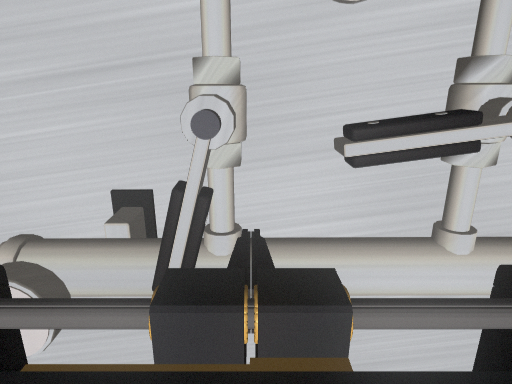

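Call:
servo_tool(targets=[{"travel": [0.2,0.7,0],"turn": [0,0,0]},{"travel": [0.4,1.4,0],"turn": [0,0,0]},{"travel": [0.5,2.0,0],"turn": [0,0,0]},{"travel": [0.7,2.7,0],"turn": [0,0,0]},{"travel": [1.0,3.4,0],"turn": [0,0,0]}])

```text
t: 5.13
position: [0.5385, 0.0731, 0.0787]
orientation: [-0.654, 0.756, -0.002, -0.0]
force: [0.4, -7.3, -0.2]
grip_width: 0.0006
```

```bash
python3 - <<'E'
from h import *
d=snap('wrist','w6'); s=arm.read_state(); print(s['position'],s['force'],s['t'])
E
```

```text
[0.53878305 0.07431564 0.07873703] [-1.15935569 -2.71111865 -0.21440357] 5.1833
```

View pics/w6.png

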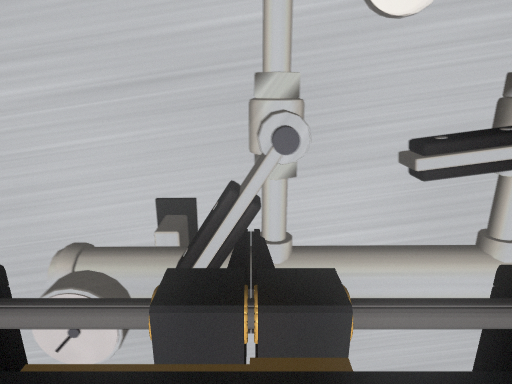

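Call:
servo_tool(targets=[{"travel": [0.3,0.8,0],"turn": [0,0,0]},{"travel": [0.6,1.5,0],"turn": [0,0,0]},{"travel": [1.0,2.0,0],"turn": [0,0,0]},{"travel": [1.5,2.4,0],"turn": [0,0,0]},{"travel": [2.0,2.8,0],"turn": [0,0,0]}])

```text
t: 5.6
position: [0.5571, 0.1015, 0.0778]
orientation: [-0.654, 0.756, -0.0, -0.001]
force: [-3.1, -3.5, 1.7]
grip_width: 0.0005
```

Call:
servo_tool(targets=[{"travel": [0.5,0.3,0],"turn": [0,0,0]},{"travel": [1.0,0.6,0],"turn": [0,0,0]},{"travel": [1.6,0.8,0],"turn": [0,0,0]},{"travel": [2.2,1.0,0],"turn": [0,0,0]},{"travel": [2.7,1.1,0],"turn": [0,0,0]}])

```text
t: 6.02
position: [0.5841, 0.113, 0.0774]
orientation: [-0.654, 0.756, 0.001, -0.001]
force: [-3.1, -2.4, -0.2]
grip_width: -0.0001
```

```bash
python3 - <<'E'
from h import *
d=snap('wrist','w7'); s=arm.read_state(); print(s['position'],s['force'],s['t'])
E
```

```text
[0.58500312 0.11319651 0.07752325] [-2.18185189 -0.50511057 -0.80846693] 6.0667
```

View pics/w7.png

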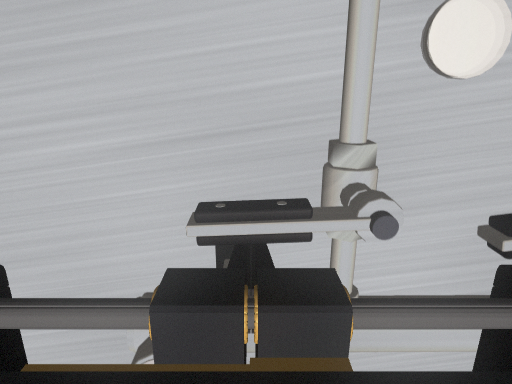

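Call:
servo_tool(targets=[{"travel": [0.2,0,0],"turn": [0,0,0]},{"travel": [0.4,-0.05,0],"turn": [0,0,0]},{"travel": [0.6,-0.1,0],"turn": [0,0,0]},{"travel": [0.6,-0.1,0],"turn": [0,0,0]}])

```text
t: 6.4
position: [0.5863, 0.1132, 0.0774]
orientation: [-0.654, 0.757, 0.005, -0.004]
force: [-17.2, 2.0, 7.9]
grip_width: 0.0003
```

Call:
servo_tool(targets=[{"travel": [0.2,0,0],"turn": [0,0,0]},{"travel": [0.2,0,0],"turn": [0,0,0]},{"travel": [-1,0.1,0],"turn": [0,0,0]},{"travel": [-3,0.4,0],"turn": [0,0,0]},{"travel": [-3,0.4,3],"turn": [0,0,0]}])

```text
t: 6.82
position: [0.553, 0.1161, 0.1003]
orientation: [-0.654, 0.756, 0.005, -0.005]
force: [-0.0, 0.3, -1.7]
grip_width: 0.0005
```

Call:
servo_tool(targets=[{"travel": [0,0,4],"turn": [0,0,0]},{"travel": [0,0,8],"turn": [0,0,0]},{"travel": [0,-4,10],"turn": [0,0,0]},{"travel": [0,-8,10],"turn": [0,0,0]},{"travel": [0,-8,10],"turn": [0,0,0]}])

```text
t: 7.23
position: [0.5632, 0.0314, 0.2119]
orientation: [-0.652, 0.758, -0.004, 0.003]
force: [0.7, -0.4, -1.2]
grip_width: 0.0002
```

```bash
python3 - <<'E'
from h import *
from plan import *
d=snap('wrist','w8'); s=arm.read_state(); print(s['position'],s['force'],s['t'])
for k in 'LMR':
  for th in (0,8): 
    t=np.radians(th);u=-np.sin(t)*ex+np.cos(t)*ey
    print(k,th,proj(d,[*piv[k],.117]),proj(d,[*(piv[k]+.092*u),.113]))
E
```

```text
[0.5623128  0.0334842  0.21014304] [-0.34569689  0.28901449 -0.08141059] 7.2833
L 0 (np.float64(221.7167580826117), np.float64(154.51347442416844)) (np.float64(111.83200862394293), np.float64(154.2337371458969))
L 8 (np.float64(221.7167580826117), np.float64(154.51347442416844)) (np.float64(114.74955009070962), np.float64(169.23265090361724))
M 0 (np.float64(403.69895321946086), np.float64(153.47616338993518)) (np.float64(291.2288778051214), np.float64(153.21055361855588))
M 8 (np.float64(403.69895321946086), np.float64(153.47616338993518)) (np.float64(291.8471462886573), np.float64(168.2325444688652))
R 0 (np.float64(585.4757019311257), np.float64(152.1510415677395)) (np.float64(470.39186352770844), np.float64(151.903493155026))
R 8 (np.float64(585.4757019311257), np.float64(152.1510415677395)) (np.float64(468.71040694191777), np.float64(166.95582453744385))
```

View pics/w8.png

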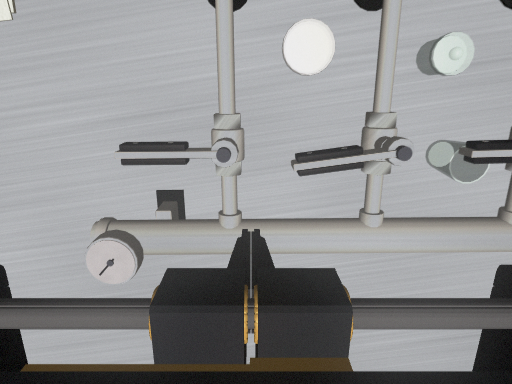

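Call:
servo_tool(targets=[{"travel": [1.8,-2.5,0],"turn": [0,0,0]},{"travel": [3.6,-5,0],"turn": [0,0,0]},{"travel": [4.8,-6.9,0],"turn": [0,0,0]},{"travel": [4.8,-6.9,-4],"turn": [0,0,0]},{"travel": [4.8,-6.9,-6]}])

```text
schema error: expected keys travel, turn
```

Call:
servo_tool(targets=[{"travel": [0,0,0],"turn": [0,0,0]},{"travel": [0,0,0],"turn": [0,0,0]}])

```text
t: 7.45
position: [0.5607, 0.0365, 0.2074]
orientation: [-0.654, 0.756, 0.0, 0.0]
force: [0.0, 0.2, 0.6]
grip_width: 0.0003
```

```bash
python3 - <<'E'
from h import *
d=snap('wrist','w9'); s=arm.read_state(); print(s['position'],s['force'],s['t'])
snap('scene','s9'); crop('s9',90,90,290,240,4,'s9c')
E
```

```text
[0.56056931 0.03679213 0.20720736] [ 0.06362269 -0.05824451  0.14964353] 7.5
```

View pics/w9.png

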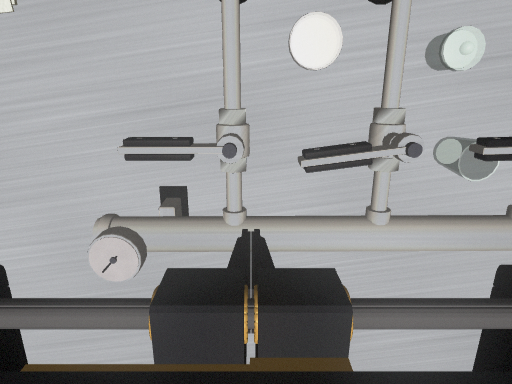

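View pics/s9c.png

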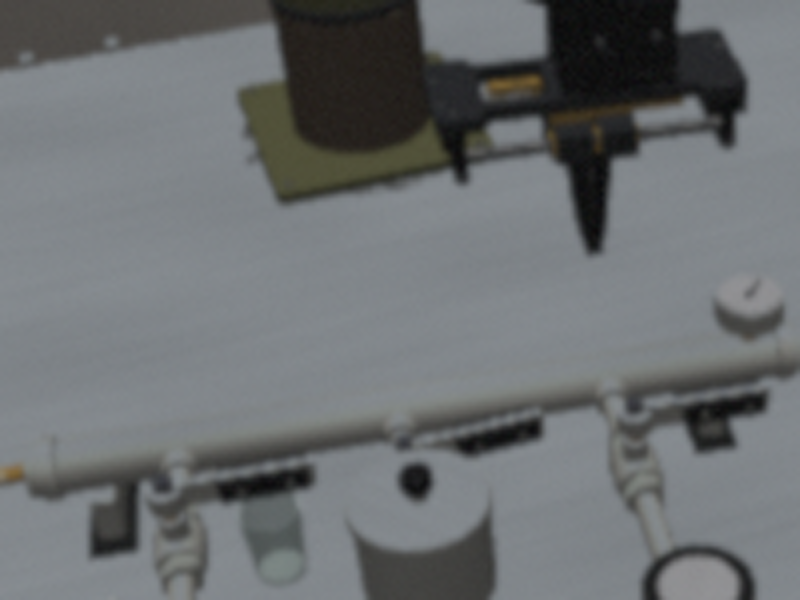

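Call:
servo_tool(targets=[{"travel": [1.8,-2.5,0],"turn": [0,0,0]},{"travel": [3.6,-5,0],"turn": [0,0,0]},{"travel": [4.8,-7.3,0],"turn": [0,0,0]},{"travel": [4.8,-7.3,-3],"turn": [0,0,0]},{"travel": [4.8,-7.3,-5],"turn": [0,0,0]}])

```text
t: 7.97
position: [0.6097, -0.0374, 0.1569]
orientation: [-0.654, 0.757, -0.0, 0.0]
force: [-0.5, -0.4, -0.7]
grip_width: 0.0008
```

Call:
servo_tool(targets=[{"travel": [0,0,0],"turn": [0,0,0]},{"travel": [0,0,0],"turn": [0,0,0]}])

```text
t: 8.13
position: [0.6076, -0.0362, 0.1559]
orientation: [-0.654, 0.756, 0.002, -0.001]
force: [-0.9, -0.4, 1.0]
grip_width: 0.0002
```

```bash
python3 - <<'E'
from h import *
d=snap('wrist','w10'); s=arm.read_state(); print(s['position'],s['force'],s['t'])
snap('scene','s10'); crop('s10',90,90,290,240,4,'s10c')
E
```

```text
[ 0.60875992 -0.03637443  0.15785972] [-0.17066613 -0.77234435  0.503161  ] 8.1833
```

View pics/w10.png

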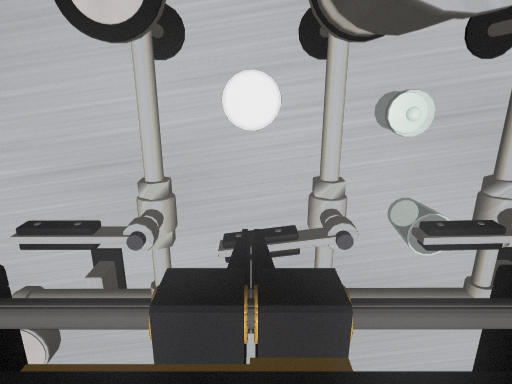

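View pics/s10c.png

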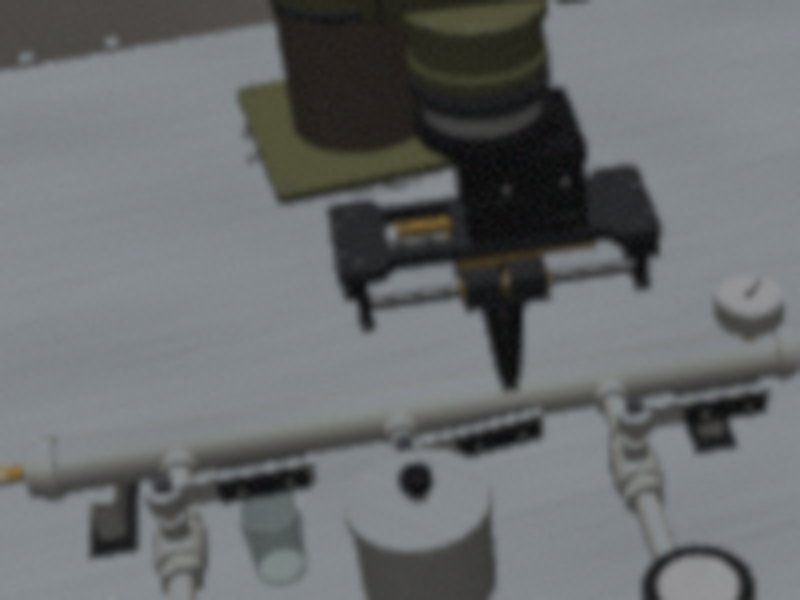

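Call:
servo_tool(targets=[{"travel": [0.1,0,-2.5],"turn": [0,0,0]},{"travel": [0.1,0,-5],"turn": [0,0,0]},{"travel": [0.1,0,-7],"turn": [0,0,0]},{"travel": [0.1,0,-7.8],"turn": [0,0,0]},{"travel": [0.1,0,-7.8],"turn": [0,0,0]}])

```text
t: 8.65
position: [0.6089, -0.0367, 0.0789]
orientation: [-0.654, 0.756, 0.001, -0.001]
force: [-0.8, -0.5, 0.2]
grip_width: 0.0006
```

```bash
python3 - <<'E'
from h import *
d=snap('wrist','w11'); s=arm.read_state(); print(s['position'],s['force'],s['t'])
E
```

```text
[ 0.61002114 -0.0369588   0.08053438] [ 0.18062878 -0.65557727  0.43742323] 8.7
```

View pics/w11.png

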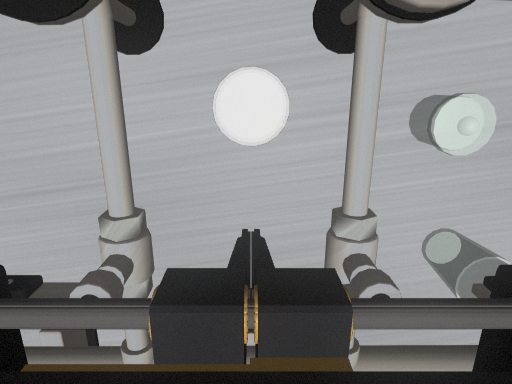

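Call:
servo_tool(targets=[{"travel": [-0.7,0.1,0],"turn": [0,0,0]},{"travel": [-1.3,0.2,0],"turn": [0,0,0]},{"travel": [-2.0,0.3,0],"turn": [0,0,0]},{"travel": [-2.7,0.4,0],"turn": [0,0,0]},{"travel": [-3.4,0.5,0],"turn": [0,0,0]}])

```text
t: 9.12
position: [0.5776, -0.0331, 0.0823]
orientation: [-0.654, 0.756, -0.003, 0.002]
force: [4.4, -2.7, 0.8]
grip_width: 0.0006
```

Call:
servo_tool(targets=[{"travel": [-0.7,0,0],"turn": [0,0,0]},{"travel": [-1.4,-0.1,0],"turn": [0,0,0]},{"travel": [-2.1,-0.3,0],"turn": [0,0,0]},{"travel": [-2.8,-0.55,0],"turn": [0,0,0]},{"travel": [-3.4,-0.9,0],"turn": [0,0,0]}])

```text
t: 9.53
position: [0.5432, -0.0413, 0.0822]
orientation: [-0.654, 0.757, -0.002, 0.002]
force: [5.3, 0.5, 1.9]
grip_width: 0.0003
```

```bash
python3 - <<'E'
from h import *
d=snap('wrist','w12'); s=arm.read_state(); print(s['position'],s['force'],s['t'])
E
```

```text
[ 0.54189832 -0.04171728  0.08175243] [2.49507858 1.51880247 2.08225068] 9.5833
```

View pics/w12.png

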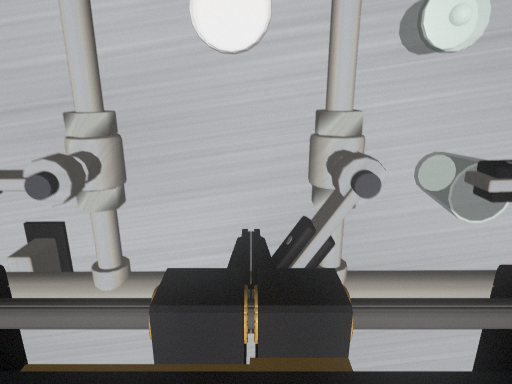

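Call:
servo_tool(targets=[{"travel": [-0.5,-0.3,0],"turn": [0,0,0]},{"travel": [-1.0,-0.7,0],"turn": [0,0,0]},{"travel": [-1.4,-1.1,0],"turn": [0,0,0]},{"travel": [-1.8,-1.6,0],"turn": [0,0,0]},{"travel": [-2.1,-2.1,0],"turn": [0,0,0]}])

```text
t: 10.0
position: [0.52, -0.0624, 0.0797]
orientation: [-0.654, 0.757, 0.0, 0.0]
force: [3.5, 1.5, 2.3]
grip_width: 0.0004
```

Call:
servo_tool(targets=[{"travel": [-0.15,-0.3,0],"turn": [0,0,0]},{"travel": [-0.25,-0.6,0],"turn": [0,0,0]},{"travel": [-0.25,-0.9,0],"turn": [0,0,0]},{"travel": [-0.25,-0.9,0],"turn": [0,0,0]}])

```text
t: 10.33
position: [0.5169, -0.0715, 0.0791]
orientation: [-0.654, 0.757, 0.001, -0.001]
force: [-0.9, 1.2, 0.7]
grip_width: 0.0004
```

Call:
servo_tool(targets=[{"travel": [-0.05,-0.3,0],"turn": [0,0,0]},{"travel": [-0.1,-0.5,0],"turn": [0,0,0]},{"travel": [-0.1,-0.5,0],"turn": [0,0,0]}])

```text
t: 10.58
position: [0.5162, -0.0742, 0.079]
orientation: [-0.654, 0.757, 0.003, 0.001]
force: [-1.2, 10.6, 2.0]
grip_width: 0.0008
```

Call:
servo_tool(targets=[{"travel": [-0.02,-0.2,0],"turn": [0,0,0]},{"travel": [-0.04,-0.35,0],"turn": [0,0,0]},{"travel": [-0.04,-0.35,0],"turn": [0,0,0]}])

```text
t: 10.83
position: [0.5162, -0.0743, 0.079]
orientation: [-0.653, 0.757, 0.005, 0.003]
force: [1.6, 21.5, 3.7]
grip_width: 0.0005
```

Hard stop: 21 N with no further motion. Back off to +y, rise and check.

Call:
servo_tool(targets=[{"travel": [0.1,0.8,0],"turn": [0,0,0]},{"travel": [0.3,2.2,0],"turn": [0,0,0]},{"travel": [0.3,2.2,2],"turn": [0,0,0]},{"travel": [0.3,2.2,6],"turn": [0,0,0]},{"travel": [0.3,2.2,10],"turn": [0,0,0]}])

```text
t: 11.25
position: [0.5176, -0.0579, 0.178]
orientation: [-0.654, 0.756, 0.002, -0.003]
force: [0.7, -0.8, 0.8]
grip_width: 0.0002
```

Call:
servo_tool(targets=[{"travel": [-3,0,3],"turn": [0,0,0]},{"travel": [-6,0,6],"turn": [0,0,0]},{"travel": [-9,0,8],"turn": [0,0,0]},{"travel": [-9,0,8],"turn": [0,0,0]},{"travel": [-9,0,8],"turn": [0,0,0]}])

```text
t: 11.67
position: [0.4298, -0.0586, 0.2615]
orientation: [-0.654, 0.757, -0.002, 0.001]
force: [1.0, 0.3, 0.1]
grip_width: 0.0005
```

```bash
python3 - <<'E'
from h import *
d=snap('wrist','w13'); s=arm.read_state(); print(s['position'],s['force'],s['t'],abs(s['joint_vel']).max())
snap('scene','s13'); crop('s13',90,90,310,255,3.6,'s13c')
E
```

```text
[ 0.4296597  -0.05833625  0.25960414] [ 0.76880368 -0.48508246 -0.33973725] 11.7167 0.05035441287731309
```

View pics/w13.png

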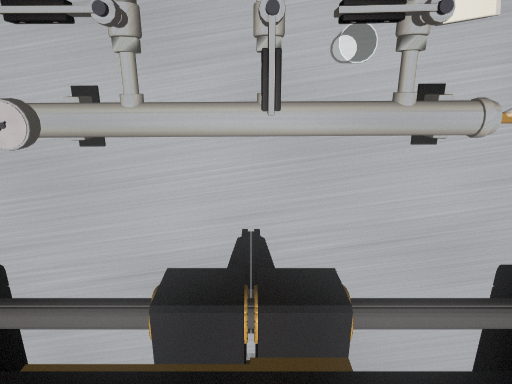

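View pics/s13c.png

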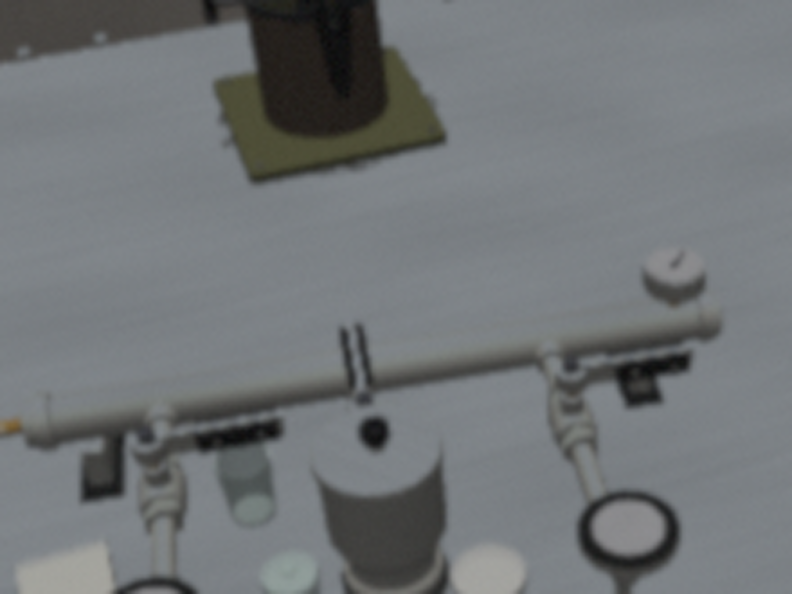

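```bash
python3 - <<'E'
from h import *
snap('top','t13'); crop('t13',200,100,400,250,4,'t13c')
a=load('top0')['image'].astype(int);b=load('t13')['image'].astype(int)
E
```

```text
(no output)
```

View pics/t13c.png

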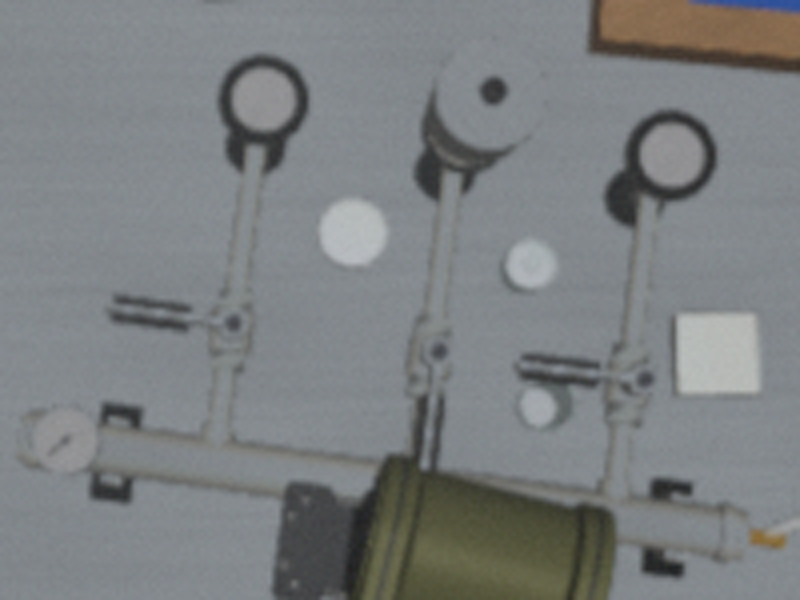

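```bash
python3 - <<'E'
from h import *
a=cv2.imread('pics/t13.png')
l=cv2.resize(a[165:190,222:268],None,fx=8,fy=8,interpolation=cv2.INTER_CUBIC)
r=cv2.resize(a[180:205,324:370],None,fx=8,fy=8,interpolation=cv2.INTER_CUBIC)
w=cv2.imread('pics/w8.png')[120:190,90:270]; w=cv2.resize(w,(720,280),interpolation=cv2.INTER_CUBIC)
w13=cv2.resize(cv2.imread('pics/w13.png')[0:130,200:350],(600,520)) 
o=np.zeros((480,740,3),np.uint8); o[:200,:368]=l;o[:200,370:738]=r; o[200:480,:720]=w
cv2.imwrite('pics/z1.png',o); cv2.imwrite('pics/z2.png',w13)
E
```

```text
(no output)
```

View pics/z1.png

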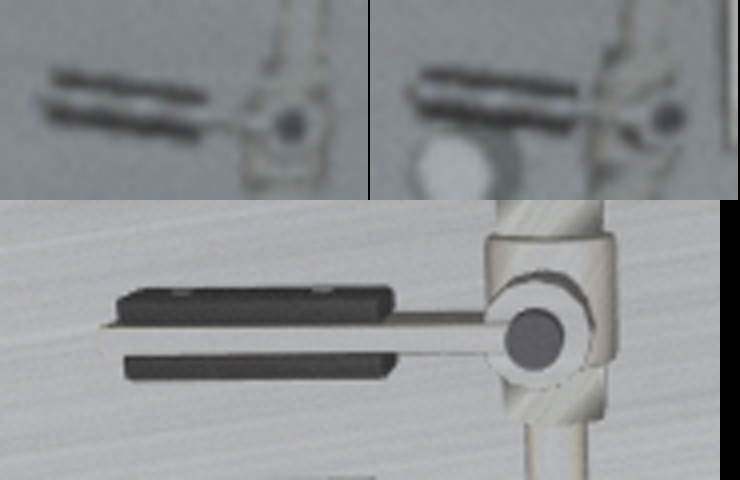

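View pics/z2.png

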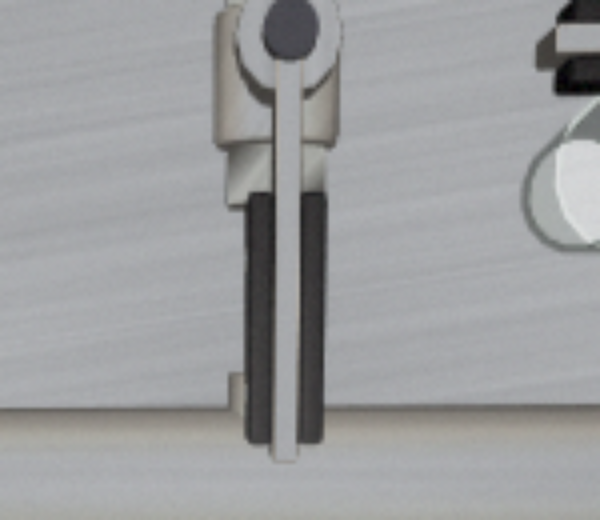

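```bash
python3 - <<'E'
from bench import arm
print(arm.read_state()['force'],arm.close_job())
E
```

```text
the job is handed in; nothing more can be done
[-0.23156931 -0.32480894 -0.25312036] None
```

The suction is now on the filter funnel alone. I used closed fingertips and only pushed. I first shut the open lever at the left-hand bare station, from about 75° to its stop. Then I opened the funnel's lever at the middle station, from about 8° to its stop. The job took about 12 s on the robot's clock.

**Stops:** the force rose to about 17 N at the left lever and 21 N at the middle lever, and in both cases the finger stopped moving.

**Last images:**
- The left lever lies across its pipe. It is level within about half a degree in the wrist view.
- The middle lever lies along its pipe, pointing to the robot.
- The right-hand lever is still shut.
- The funnel, petri dish, weighing bottle, beaker and membrane box are where they started. I did not check the reagent bottles and wash bottle again at the end, but the arm stayed clear of them.
- The arm had backed away and was touching nothing (force under 1 N).

**Disagreements:**
- **Fingertip height:** the fingertips measured about 13 mm above the reported TCP, not 19 mm beyond it. Because of this, my first sweep passed just over the left lever without moving it. I lowered the tool and repeated the push.
- **Left lever angle:** the coarse top view read it about 2° off shut. I trusted the wrist view and the hard-stop contact over that reading.

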